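Show the rubber stamp to the inspection camera

ROBOT

A 6-joint arm with a two-finger parallel gripper is mounted at the origin on a cart in front of the work surface, level with it; the furniture and walls round the work are solid. World frame = base frame: x ahead of the robot, y to its left, z up, the work surface at z = 0. Lengths are in m, angles in degrees, forces in N, time in s.
With the tool pointing down it reaches from about 0.4 to 0.825 m from the base axis. Payload 7 kg.
Tool frame: the origin (TCP) lies at the very end of the fingers, on their centre line; the grasp point (between the pads) lies 19 mm behind it; x points along the fingers, z is the direction in which the jaws open and shut, and the axes are right-handed (so a half turn about x gives the same grasp; the last joint's range is limited). The gripper opens to 88 mm and grips with 3 to 60 N. Pads are 19 mm wide; open, the fingers measure 130 mm over their backs; the gripper's body (78 mm by 193 mm) begins 47 mm behind the grasp point.
Start: joints at [93.512, 20.546, 0.682, 0, -70.136, -16.507], TCP at [0.152, 0.658, 0.227] pointing down, gripper open.
Joint ranges: [-176.03, 176.03], [-82.01, 121.73], [-58.28, 71.71], [-173.87, 95.51], [-174.79, -0.11], [-173.66, 173.66]. Speed limits (degrees/s): [136.94, 136.94, 172.46, 180, 180, 180].

INTERFACE

Orientations are given as [roll, pitch, yaw] about the fixed x, y, z axes, in that order (R = Rz(yaw) Ry(pitch) Rx(roll)).
In Python, from plant import * gives the robot as it stands.
- The arm moves only by the tool arm_command, never from a script. Its argument "commands" is one flat list of numbers, 5 for each row, row after row: the shift along the tool's x, y, z in mm, then the turn about the tool's x in degrees, then the opening in per cent of the stroke, from 0 (shut) to 100 (fully open). A call has 1 to 5 rows; each row shifts and turns the pose as measured when the row begins, along the tool's axes as they then stand; what a row does not reach is not made up. A row lasts 1/8 s, in which the tool goes at most 62.5 mm and 10.7 degrees, less where a joint would pass 70% of its speed; a pose out of reach is approached as far as the arm can. A call is refused whole if a number of a shift passes 62.5 or a number of a turn 10.7, either way. A call with a gripper value outside its range is refused whole. The fingers move at their own pace and stop on an object; the grip force is fixed at half the most. Time passes only in rows, so rows that do not move let the fingers close. It gives the time, the measured TCP pose, the force and the opening at its end, in the units of the state.
- get_obs(): the state, without advancing time (a new reading comes with each control period).
- snapshot(name): name is "scene" or "top" or "wrist"; returns a dict with "frame" (400x640x3 uint8, blue, green, red), "fov_y" (degrees; the focal length in pixels is half the picture's height over the tangent of half this angle, whatever the lens; pixels are square), "cx", "cy" (the principal point, pixels), "dist" ([k1, k2, p1, p2, k3] as OpenCV has them; the pictures are not rectified), "world_to_cam" (4x4, takes a point from world to camera coordinates). Camera axes: x right, y up, looking along -z (the intrinsics and any distortion apply to the point x, -y, -z); pixel columns grow to the right and rows downward; lengths in m; the calibration is good to about 2 mm. A picture is of the moment at which its call begins. There is no depth.
- close_job(): hands the job in, once; it reports no verdict.
The state is a dict: "clock": time; "joint_pos": joint angles; "qvel": joint speeds; "tau": joint torques, N m; "tool_pos": TCP position; "orientation": TCP orientation; "force": force on the tool from outside, world axes, zero at the start; "moment": the same for the moment, N m; "opening": finger opening in m.
Only numpy, scipy, OpenCV 4.12 (cv2) and the standard library are available. Lean on these libraries where they do the work, as an engineer would, in place of code of your own. Each camera call takes 0.05 s, during which the arm holds its last target. There are 200 camera calls.

TASK

Wake the inspection camera by pressing its orange paddle switch all the way down to the stop for a moment and letting it spring back, then take the wooden-handled rubber stamp out of the caddy and hold it up to the camera so its printing face can be checked: handle up and away from the camera, face square to the lens and centred on it, 10 cm from the lens, with the stamp's long side parallel to the front edge of the camera (either way round). Finish while still holding the stamp motionless there in the gripper, with nothing else supporting it; do not touch the camera, and leave the glue stick and the binder clip standing in the caddy.

Things in the scene. Friction and masses are not known exactly. Their poses are not given: they have to be found in the camera images.
- pedal (a joint): orange spring paddle of the switch: 0 rad when up, 0.24 rad pressed down to its rigid stop; a spring brings it back. At the pad, moving it takes about 2 N at the start and about 7 N at the stop.
- pedal_pad (a point): middle of the black ribbed rubber pad (50 x 58 mm) on top of the paddle near its free end; moves with the paddle, 51 mm above the surface when up and about 32 mm when fully down. x axis along the paddle towards its hinge (which lies 80 mm from here), y across it.
- pedal_base: grey base of the paddle switch, 124 x 86 x 10 mm, fixed; origin at the centre of its underside; the paddle is hinged at the +x end of the base, its free end points to -x.
- caddy: low fixed light-wood tray 62 x 226 x 26 mm (x, y, z) with three open wells in a row along its y, each 52 x 69 mm inside, 74 mm apart, floor and walls 5 mm; origin at the centre of its underside. Stamp, glue stick and binder clip stand in its wells in any order.
- stamp: rubber stamp standing on its printing face, 60 g: rectangular wooden block 24 (x) x 50 (y) x 18 (z) mm with a round turned wooden handle above it on its z axis, up to 28 mm thick and reaching 68 mm above the face; origin at the centre of the printing face (underside), z up through the handle, y along the long side.
- stamp_knob (a point): point on the axis of the stamp's handle, 50 mm above the printing face; a good place to grip.
- inspection_cam: fixed inspection camera: black foot 90 x 130 x 12 mm with a white head on a fork; origin at the centre of the underside of the foot; its front faces its -x, and its front edge lies along its y.
- cam_head: white camera head, 62 x 86 x 36 mm; origin at the centre of the front of the lens, 75 mm above the surface; z is the optical axis, looking up and leaning 0.45 rad from vertical towards the camera's front (-x of inspection_cam); y is parallel to the camera's front edge.
- view_point (a point): point on the optical axis 100 mm in front of the lens, where the centre of the printing face belongs; axes as cam_head.
- glue_stick: glue stick standing in a well of the caddy, 26 mm diameter, 90 mm tall, white with yellow band; origin at the centre of its underside.
- binder_clip: black binder clip in a well of the caddy, 42 x 41 x 26 mm; origin at the centre of its underside.
Mind the look-alikes: they are no part of the job. Of the things like the stamp, leave any that is red; of the rest the larger one is meant.

How it is judged (in metres and radians):
On the way, in this order (a step that is already met when the one before it is completed fails the run):
1. the paddle is pressed down to its stop (value of joint pedal above 0.215 rad), for 0.2 s.
2. the paddle is back up and the stamp is lifted clear of the caddy in the gripper (value of joint pedal below 0.06 rad and height (world z) of stamp above 0.07 m and contact force between the fingers and stamp above 0.5 N and contact force between stamp and caddy below 0.1 N), for 0.2 s.
At the end, for the whole second after the job is handed in: Stamp held still by the gripper alone, handle up, face 80-120 mm from the lens and within 15 mm of the optical axis in x and y; axis within 0.2 rad of the optical axis, long side within 0.22 rad of the front edge; paddle up; glue stick and clip upright within 25 mm of their start (x of stamp in the frame of cam_head between -0.015 and 0.015 m and y of stamp in the frame of cam_head between -0.015 and 0.015 m and z of stamp in the frame of cam_head between 0.08 and 0.12 m and angle between the z axis of stamp and the z axis of cam_head, either way round below 0.2 rad and angle between stamp's own z axis and vertical below 1 rad and angle between the y axis of stamp and the y axis of cam_head, either way round below 0.22 rad and contact force between the fingers and stamp above 0.5 N and contact force between stamp and cam_head below 0.1 N and contact force between stamp and inspection_cam below 0.1 N and contact force between stamp and caddy below 0.1 N and linear speed of stamp below 0.02 m/s and angular speed of stamp below 0.2 rad/s and value of joint pedal below 0.06 rad and distance of each of glue_stick, binder_clip from where it was at the start of the episode below 0.025 m and angle between each of glue_stick, binder_clip's own z axis and vertical below 0.2 rad); the arm keeps its last pose, push and grip.
It fails at once if the camera is touched by the robot or the stamp (contact force between any of the arm, the fingers, stamp and inspection_cam above 2 N).
It fails at once if the glue stick or the binder clip is taken out or knocked over (distance of any of glue_stick, binder_clip from where it was at the start of the episode above 0.04 m or angle between glue_stick's own z axis and vertical above 0.5 rad).
It also fails if it takes over 45 s, if anything falls off the work surface, if the arm or the gripper's body presses on something with over 40 N, if the wrist force passes 120 N, or if a joint passes its speed limit or range.

## Working session

There is one attempt and no reset: what is moved stays moved. The work goes in short steps, Python scripts to look and compute and a tool call to move; the robot and the scene stay as the last step left them, time stands still between calls to the robot, and variables do not carry over. Pictures are saved under pics/ and viewed, about 8 in all and at most 12, crops included, and the job is handed in when it is done.

Besides the shell and the picture viewer there is one more tool, called after "Call:" as name(argument=value, ...), one argument or row to a line, values as JSON. arm_command: Moves the arm, as the interface text tells. Its arguments: {"type":"object","properties":{"commands":{"type":"array"}},"required":["commands"]}

```bash
ls; mkdir -p pics; cat > h.py <<'E'
from plant import *
import numpy as np, cv2
from scipy.spatial.transform import Rotation as Rt
def K(s):
    f=200/np.tan(np.radians(s["fov_y"]/2)); return np.array([[f,0,s["cx"]],[0,f,s["cy"]],[0,0,1.]])
def ray(s,uv):
    n=cv2.undistortPoints(np.array(uv,float).reshape(-1,1,2),K(s),np.array(s["dist"],float)).reshape(-1,2)
    T=np.linalg.inv(np.array(s["world_to_cam"])); d=np.c_[n[:,0],-n[:,1],-np.ones(len(n))]@T[:3,:3].T
    return T[:3,3],d
def onz(s,uv,z):
    o,d=ray(s,uv); return o+d*((z-o[2])/d[:,2])[:,None]
def proj(s,P):
    T=np.array(s["world_to_cam"]); c=np.atleast_2d(P)@T[:3,:3].T+T[:3,3]
    return cv2.projectPoints(c*[1,-1,-1],np.zeros(3),np.zeros(3),K(s),np.array(s["dist"],float))[0].reshape(-1,2)
def tri(s1,a,s2,b):
    o1,d1=ray(s1,[a]);o2,d2=ray(s2,[b]);d1=d1[0];d2=d2[0]
    t=np.linalg.lstsq(np.c_[d1,-d2],o2-o1,rcond=None)[0]
    p,q=o1+t[0]*d1,o2+t[1]*d2; return (p+q)/2,np.linalg.norm(p-q)
E
python3 - <<'E'
from h import *
import pickle
d={n:snapshot(n) for n in("scene","top","wrist")}
pickle.dump(d,open("s0.pkl","wb"))
for n in d: cv2.imwrite(f"pics/{n}0.png",d[n]["frame"]); print(n,np.linalg.inv(d[n]["world_to_cam"])[:3].round(3).tolist(),d[n]["fov_y"],d[n]["dist"])
print(get_obs())
E
```

```text
pics
scene [[0.623, 0.429, -0.654, -0.14], [-0.782, 0.321, -0.534, -0.465], [-0.019, 0.845, 0.535, 0.721]] 44.049746826144606 [-0.12292787  0.          0.          0.          0.        ]
top [[0.018, 0.986, -0.168, 0.372], [-1.0, 0.014, -0.027, 0.104], [-0.024, 0.169, 0.985, 1.222]] 46.08184748306507 [0.03832388 0.         0.         0.         0.        ]
wrist [[-0.226, 0.943, 0.243, 0.216], [-0.974, -0.219, -0.055, 0.643], [0.001, -0.25, 0.968, 0.384]] 60.91532050908544 [-0.05384242  0.          0.          0.          0.        ]
{'clock': 0.15, 'joint_pos': array([ 9.35126381e+01,  2.05813248e+01,  6.45458164e-01, -1.25738763e-02,
       -7.01352762e+01, -1.65048254e+01]), 'qvel': array([ 0.12182866, -0.04174412,  0.06314054,  0.14317894, -0.01031855,
       -0.00381059]), 'tau': array([-1.99920614e-03, -5.83277106e+01,  2.93291706e+01,  7.00128347e+00,
        8.81085318e-03, -1.15862335e-04]), 'tool_pos': array([0.151732  , 0.65735071, 0.2258493 ]), 'orientation': array([  7.07136468,  89.92788141, -95.92510259]), 'force': array([-0.26288291, -0.55618263, -0.18376716]), 'moment': array([0.03600772, 0.04649279, 0.01381524]), 'opening': 0.08772301900915565}
```

View pics/top0.png

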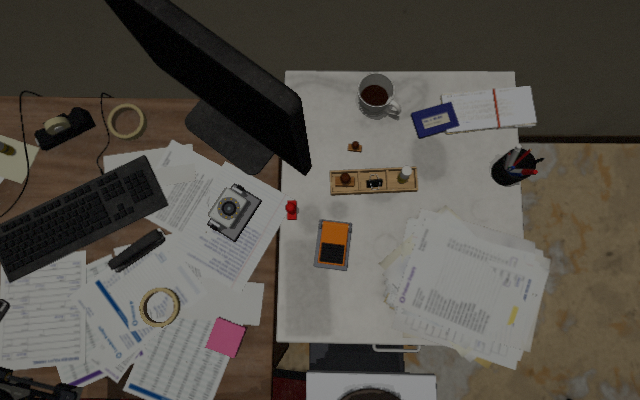

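View pics/scene0.png

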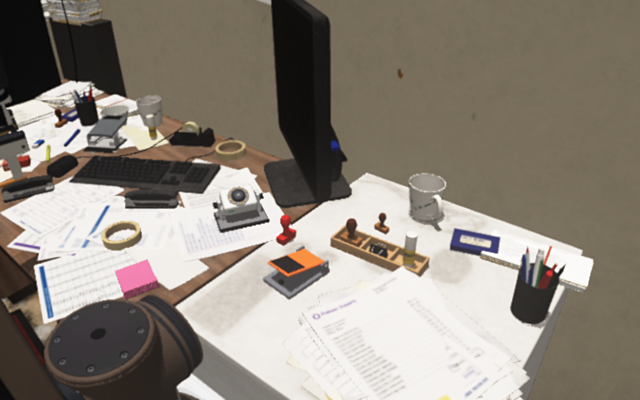

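Top view: the stamp is in the left well at (345,178), with the clip (374,183) and the glue stick (404,175) beside it. The paddle is at (333,245) and the camera at (234,212). The red stamp (291,209) and the small one (355,147) are decoys, and the monitor stands behind the camera.

```bash
python3 - <<'E'
from h import *
import pickle
d=pickle.load(open("s0.pkl","rb"))
a=cv2.resize(d["top"]["frame"][130:290,190:430],None,fx=3.3,fy=3.3,interpolation=cv2.INTER_CUBIC)
cv2.imwrite("pics/topc.png",cv2.convertScaleAbs(a,alpha=1.5))
s=d["top"]
hsv=cv2.cvtColor(s["frame"],cv2.COLOR_BGR2HSV)
m=cv2.inRange(hsv,(5,200,150),(20,255,255))
for c in sorted(cv2.findContours(m,0,2)[0],key=cv2.contourArea)[-2:]:print(cv2.minAreaRect(c))
for n,p,z in[("caddy corners",[(330,171),(415,167),(417,191),(331,194)],.026),("knob",[(345,178)],.06),("lens",[(230,208)],.075),("foot",[(237,185),(261,199),(236,240),(209,224)],.012),("base",[(320,220),(352,222),(347,270),(314,266)],.01),("monitor bottom",[(310,172),(190,140),(250,172),(298,97)],0.0)]:
  print(n,onz(s,p,z).round(3).tolist())
print(proj(s,[[.5,.1,0],[.5,.1,.3]]))
E
```

```text
caddy corners [[0.653, 0.106, 0.026], [0.666, -0.114, 0.026], [0.603, -0.118, 0.026], [0.592, 0.102, 0.026]]
knob [[0.627, 0.068, 0.06]]
lens [[0.544, 0.352, 0.075]]
foot [[0.615, 0.35, 0.012], [0.578, 0.286, 0.012], [0.47, 0.346, 0.012], [0.511, 0.418, 0.012]]
base [[0.526, 0.13, 0.01], [0.522, 0.047, 0.01], [0.399, 0.059, 0.01], [0.407, 0.143, 0.01]]
monitor bottom [[0.655, 0.159, 0.0], [0.74, 0.486, 0.0], [0.653, 0.32, 0.0], [0.865, 0.196, 0.0]]
[[331.44297039 230.41568885]
 [332.13692409 214.62271298]]
```

View pics/topc.png

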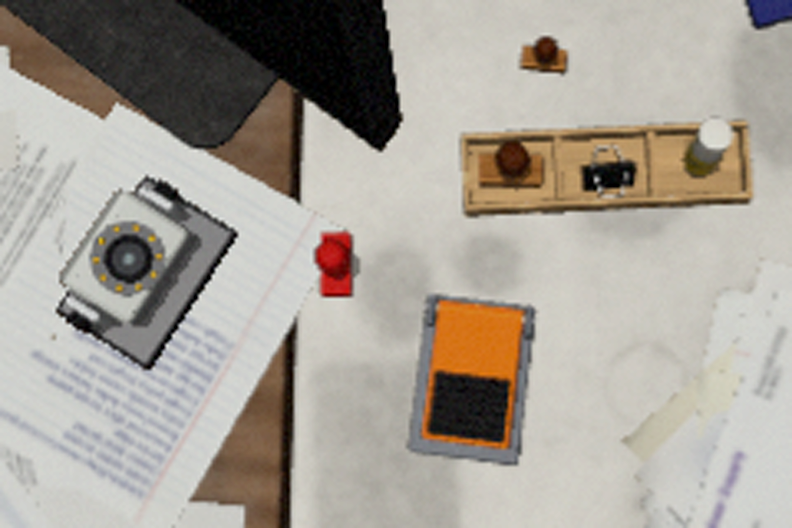

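Crop: the paddle base, pad, caddy and camera foot all show clearly. The camera's long foot edge runs (237,237)-(150,368), and I still need to see which way it leans.

```bash
python3 - <<'E'
from h import *
import pickle
d=pickle.load(open("s0.pkl","rb"))
a=cv2.resize(d["scene"]["frame"][170:300,190:440],None,fx=3.2,fy=3.2,interpolation=cv2.INTER_CUBIC)
w=d["wrist"]["frame"]
a=np.vstack([a[:,:560],cv2.resize(w,(560,180*560//560))])
cv2.imwrite("pics/sc.png",cv2.convertScaleAbs(a,alpha=1.4))
E
```

```text
(no output)
```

View pics/sc.png

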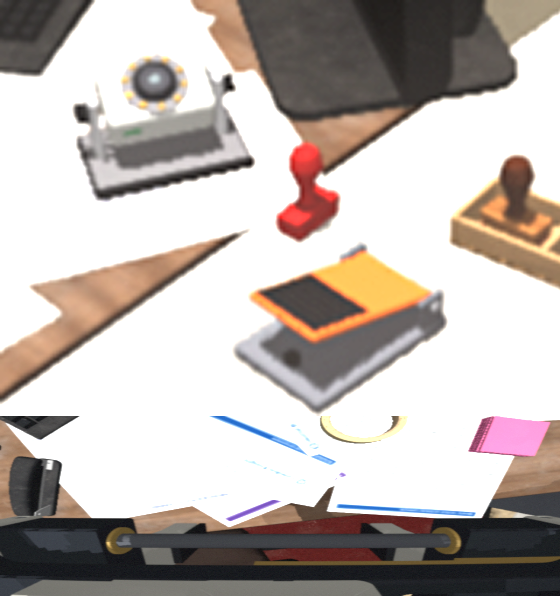

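```bash
cat >> h.py <<'E'
def tool():
    o=get_obs(); return np.array(o["tool_pos"]),Rt.from_euler("xyz",o["orientation"],degrees=True).as_matrix(),o
def togo(P,jaw=None):
    "shift in tool axes (mm) to bring the TCP to P; turn about tool x to bring the jaw axis (z) to world yaw jaw (mod 180)"
    p,R,o=tool(); print("tcp",p.round(4),"shift",(R.T@(np.array(P)-p)*1000).round(1),end=" ")
    print("axes x,y,z:",R.T.round(3).tolist(),"j",o["joint_pos"].round(1),"t",o["clock"])
    if jaw is not None:
        v=R.T@[np.cos(np.radians(jaw)),np.sin(np.radians(jaw)),0]; a=np.degrees(np.arctan2(-v[1],v[2])); print("turn",(a+90)%180-90)
E
python3 - <<'E'
from h import *
import pickle
d=pickle.load(open("s0.pkl","rb"));t,s=d["top"],d["scene"]
T=lambda u,v:(190+u/3.3-.35,130+v/3.3-.35); S=lambda u,v:(190+u/3.2-.35,170+v/3.2-.35)
print("lens",tri(t,T(128,258),s,S(155,78)))
f=onz(t,[T(237,237),T(150,368),T(60,305)],.012);print("foot",f.round(3).tolist())
e=f[0]-f[1];y=e/np.linalg.norm(e);print("edge len",np.linalg.norm(e),np.linalg.norm(f[1]-f[2]),"yaw",np.degrees(np.arctan2(y[1],y[0])))
print("foot (scene) front",onz(s,[S(253,160),S(100,195),],.012).round(3).tolist())
print("knob",tri(t,T(513,158),s,S(516,172)))
print("pad",onz(t,[T(436,372),T(510,375),T(505,442),T(428,436)],.051).round(4).tolist())
c=onz(t,[T(462,133),T(747,121),T(751,200),T(465,214)],.026);print("caddy",c.round(3).tolist(),c.mean(0),np.degrees(np.arctan2(*(c[0]-c[1])[[1,0]])))
b=onz(t,[T(479,153),T(477,183),T(542,186),T(542,155)],.023);print("block",b.round(3).tolist())
print("clip",onz(t,[T(608,176)],.035),"glue",onz(t,[T(714,130)],.09))
print("monitor corner", tri(t,(310,172),s,(331,190)),tri(t,(299,97),s,(330,20)))
E
```

```text
lens (array([0.54393225, 0.35483029, 0.07935338]), np.float64(0.0006007355356128128))
foot [[0.572, 0.284, 0.012], [0.467, 0.348, 0.012], [0.516, 0.422, 0.012]]
edge len 0.12281374170471841 0.0880133292366807 yaw -31.465111528392185
foot (scene) front [[0.577, 0.287, 0.012], [0.47, 0.349, 0.012]]
knob (array([0.62673212, 0.06804663, 0.06506935]), np.float64(0.0010312829028758267))
pad [[0.4645, 0.1238, 0.051], [0.4631, 0.0681, 0.051], [0.4131, 0.0714, 0.051], [0.4165, 0.129, 0.051]]
caddy [[0.655, 0.107, 0.026], [0.668, -0.117, 0.026], [0.605, -0.119, 0.026], [0.59, 0.104, 0.026]] [ 0.62949369 -0.00639031  0.026     ] 93.15650644976958
block [[0.64, 0.093, 0.023], [0.616, 0.094, 0.023], [0.614, 0.043, 0.023], [0.639, 0.044, 0.023]]
clip [[ 0.62031277 -0.00722809  0.035     ]] glue [[ 0.64476555 -0.08068731  0.09      ]]
monitor corner (array([0.63483401, 0.14570766, 0.12085813]), np.float64(0.021840323503522642)) (array([0.66348816, 0.15529792, 0.50345311]), np.float64(0.003848910828654538))
```

```bash
python3 - <<'E'
from h import *
togo([.437,.098,.12],180)
togo([.437,.098,.23],180)
E
```

```text
tcp [0.1517 0.6574 0.2258] shift [106.5 403.7 480.7] axes x,y,z: [[-0.0, -0.001, -1.0], [0.974, -0.225, 0.0], [-0.225, -0.974, 0.001]] j [ 93.5  20.6   0.6  -0.  -70.1 -16.5] t 0.15
turn 77.00353739536632
tcp [0.1517 0.6574 0.2258] shift [ -3.5 403.8 480.9] axes x,y,z: [[-0.0, -0.001, -1.0], [0.974, -0.225, 0.0], [-0.225, -0.974, 0.001]] j [ 93.5  20.6   0.6  -0.  -70.1 -16.5] t 0.15
turn 77.00353739536632
```

Call:
arm_command(
  commands=[0,36,43,0,0,0,36,43,0,0,0,36,43,0,0,0,36,43,0,0,0,36,43,0,0],
)

```text
clock: 0.78
tool_pos: [0.2802, 0.4021, 0.2232]
orientation: [10.5, 89.7, -92.2]
force: [0.6, -0.5, 0.3]
opening: 0.0432
```

Call:
arm_command(
  commands=[0,36,43,0,0,0,36,43,0,0,0,36,43,0,0,0,36,43,0,0,0,36,43,0,0],
)

```text
clock: 1.4
tool_pos: [0.4105, 0.1438, 0.2252]
orientation: [31.1, 89.8, -71.5]
force: [1.7, 0.3, 0.5]
opening: 0.0004
```

```bash
python3 - <<'E'
from h import *
togo([.437,.098,.08],180)
s=snapshot("wrist");cv2.imwrite("pics/w1.png",cv2.convertScaleAbs(s["frame"],alpha=1.4))
print(proj(s,[[.437,.098,.051],[.627,.068,.06]]))
E
```

```text
tcp [0.4105 0.1438 0.2252] shift [145.4  35.6  38.5] axes x,y,z: [[0.001, -0.004, -1.0], [0.976, -0.218, 0.002], [-0.218, -0.976, 0.003]] j [ 45.7  -2.8 -28.    0.2 -64.9  31.6] t 1.4
turn 77.40117668134036
[[363.65975404 150.2802903 ]
 [355.38541066 -77.93490272]]
```

View pics/w1.png

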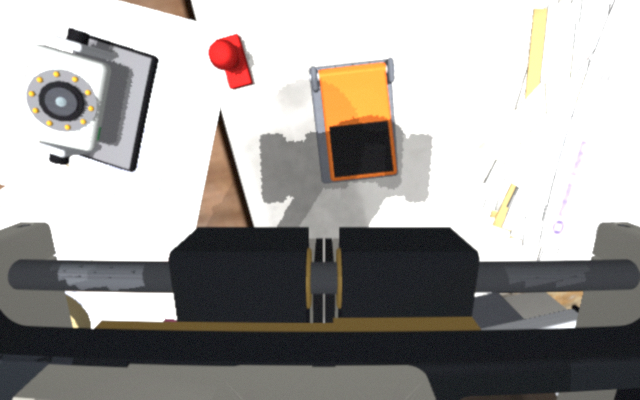

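The wrist view puts the pad at (362,150) against a projected (364,150), so the position is good. Going down to press.

Call:
arm_command(
  commands=[40,12,13,0,0,45,12,13,0,0,45,12,12,0,0,16,0,0,0,0],
)

```text
clock: 1.95
tool_pos: [0.4414, 0.0899, 0.0773]
orientation: [85.8, 89.7, -17.3]
force: [0.1, -0.1, 1.0]
opening: 0.0006
```

```bash
python3 - <<'E'
from h import *
togo([.437,.098,.030],180)
E
```

```text
tcp [0.4414 0.0899 0.0773] shift [47.3 -6.3 -6.9] axes x,y,z: [[0.005, -0.002, -1.0], [0.974, -0.227, 0.005], [-0.227, -0.974, 0.0]] j [ 37.    8.5 -38.6   0.4 -42.8  39.7] t 1.95
turn 76.89166733696175
```

Call:
arm_command(
  commands=[18,-6,-6,0,0,15,0,0,0,0,10,0,0,0,0,5,0,0,0,0,2,0,0,0,0],
)

```text
clock: 2.58
tool_pos: [0.436, 0.0963, 0.0298]
orientation: [38.2, 89.7, -64.8]
force: [-20.6, 0.5, 56.0]
opening: 0.0007
```

Call:
arm_command(
  commands=[-0.5,0,0,0,0,0,0,0,0,0,0,0,0,0,0],
)

```text
clock: 2.95
tool_pos: [0.4361, 0.0963, 0.0337]
orientation: [57.0, 89.6, -46.0]
force: [-2.3, -0.7, 5.8]
opening: 0.001
```

```bash
python3 - <<'E'
from h import *
s=snapshot("scene");cv2.imwrite("pics/s1.png",cv2.resize(s["frame"][170:330,190:440],None,fx=3,fy=3))
o=get_obs();print(o["tool_pos"],o["force"],o["clock"])
E
```

```text
[0.43613526 0.09627047 0.03371771] [-2.38190819 -1.58018482  7.21885409] 3.0
```

View pics/s1.png

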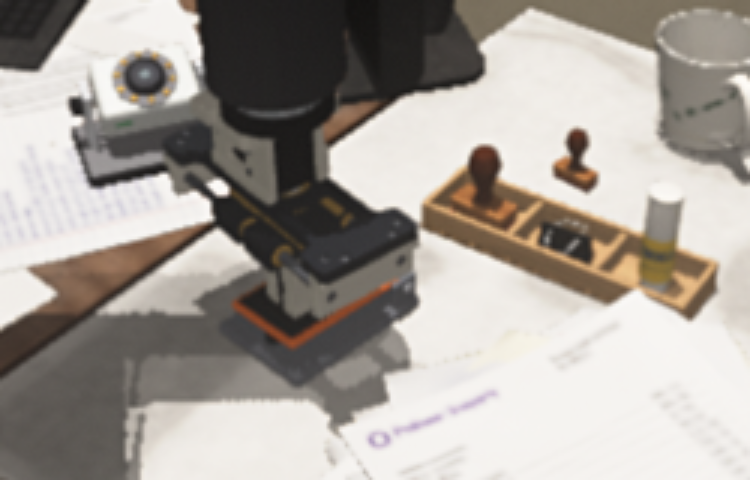

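The paddle is down, but the tool crept up from 29.8 to 33.7 mm. I'll press again and hold firmly so the 0.2 s is certain.

Call:
arm_command(
  commands=[4,0,0,0,0,1,0,0,0,0,1,0,0,0,0,1,0,0,0,0,1,0,0,0,0],
)

```text
clock: 3.62
tool_pos: [0.436, 0.0963, 0.0316]
orientation: [64.1, 89.6, -38.7]
force: [-6.4, -0.6, 16.1]
opening: 0.0002
```

Call:
arm_command(
  commands=[-25,0,0,0,0,-50,0,0,0,50,-50,0,0,0,50,-40,0,0,0,50],
)

```text
clock: 4.12
tool_pos: [0.4343, 0.0965, 0.1999]
orientation: [37.1, 89.5, -65.7]
force: [1.0, 0.3, -0.0]
opening: 0.0248
```

```bash
python3 - <<'E'
from h import *
togo([.627,.068,.18],180)
E
```

```text
tcp [0.4343 0.0965 0.1999] shift [ 20.7 194.1 -15. ] axes x,y,z: [[0.003, -0.008, -1.0], [0.975, -0.221, 0.005], [-0.221, -0.975, 0.007]] j [ 38.5  -0.6 -29.5   0.5 -61.2  38.5] t 4.125
turn 77.20613824388238
```

Call:
arm_command(
  commands=[0,0,0,10.5,45,0,0,0,10.5,45,0,0,0,10.5,45,0,0,0,10.5,45,0,0,0,10.5,45],
)

```text
clock: 4.75
tool_pos: [0.4362, 0.0979, 0.2048]
orientation: [150.6, 89.3, -5.9]
force: [0.4, 0.2, -0.2]
opening: 0.0392
```

Call:
arm_command(
  commands=[0,0,0,10.5,45,0,0,0,10.5,45,0,0,0,3,45],
)

```text
clock: 5.12
tool_pos: [0.4361, 0.0979, 0.2049]
orientation: [177.7, 89.3, -3.6]
force: [0.8, -0.0, -0.2]
opening: 0.04
```

```bash
python3 - <<'E'
from h import *
togo([.56,.068,.18],182)
E
```

```text
tcp [0.4361 0.0979 0.2049] shift [  26.5   27.1 -124.2] axes x,y,z: [[0.013, -0.001, -1.0], [-0.022, -1.0, 0.001], [-1.0, 0.022, -0.013]] j [ 38.5  -1.  -29.2   0.6 -61.3 -40. ] t 5.125
turn -3.2546817650540305
```

Call:
arm_command(
  commands=[8,9,-42,0,45,8,9,-41,0,45,8,9,-41,0,45,0,0,0,0,45],
)

```text
clock: 5.62
tool_pos: [0.5638, 0.068, 0.1825]
orientation: [-174.9, 89.1, 3.9]
force: [-0.2, -0.5, 0.0]
opening: 0.0394
```

```bash
python3 - <<'E'
from h import *
togo([.627,.068,.031],180)
s=snapshot("wrist");cv2.imwrite("pics/w2.png",cv2.convertScaleAbs(s["frame"],alpha=1.4))
print(proj(s,[[.627,.068,.068],[.627,.068,.018],[.627,.103,.026]]))
import pickle;pickle.dump(s,open("w2.pkl","wb"))
E
```

```text
tcp [0.5638 0.068  0.1825] shift [152.5  -1.2 -60.9] axes x,y,z: [[0.015, 0.001, -1.0], [-0.021, -1.0, -0.001], [-1.0, 0.021, -0.015]] j [ 26.8  11.9 -17.5   0.4 -59.7 -28.2] t 5.625
turn -1.1947011907802647
[[248.72703647 201.7222139 ]
 [260.45974758 189.29219082]
 [261.30950911 226.12941367]]
```

View pics/w2.png

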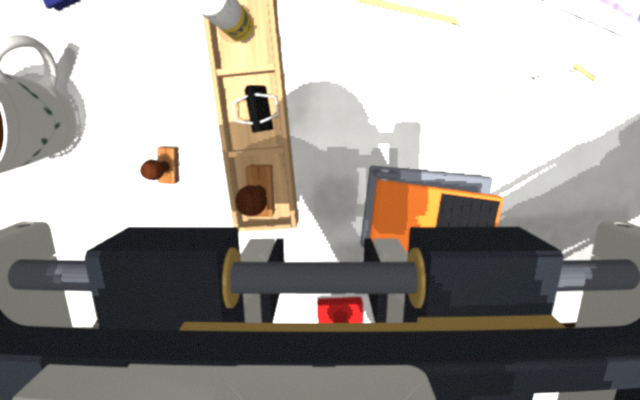

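The knob is at (251,200) against a projected (249,202), so it is within about 1 mm. Moving over it and going down.

Call:
arm_command(
  commands=[0,-0.5,-30,0,45,0,-0.5,-30,-1,45,40,0,0,0,45,40,0,0,0,45,20,0,0,0,45],
)

```text
clock: 6.3
tool_pos: [0.6245, 0.0702, 0.086]
orientation: [-168.0, 88.7, 12.0]
force: [-0.6, -0.6, -0.3]
opening: 0.0393
```

```bash
python3 - <<'E'
from h import *
togo([.627,.068,.032],180)
s=snapshot("wrist");cv2.imwrite("pics/w3.png",cv2.convertScaleAbs(s["frame"],alpha=1.4))
print(proj(s,[[.627,.068,.068],[.627,.068,.05]]))
E
```

```text
tcp [0.6245 0.0702 0.086 ] shift [54.1  2.5 -1.3] axes x,y,z: [[0.021, 0.005, -1.0], [-0.001, -1.0, -0.005], [-1.0, 0.001, -0.021]] j [ 24.4  22.4 -16.7   0.4 -49.7 -24.6] t 6.3
turn -0.0422574416997179
[[318.39791332 238.05687014]
 [319.50194402 227.61200344]]
```

View pics/w3.png

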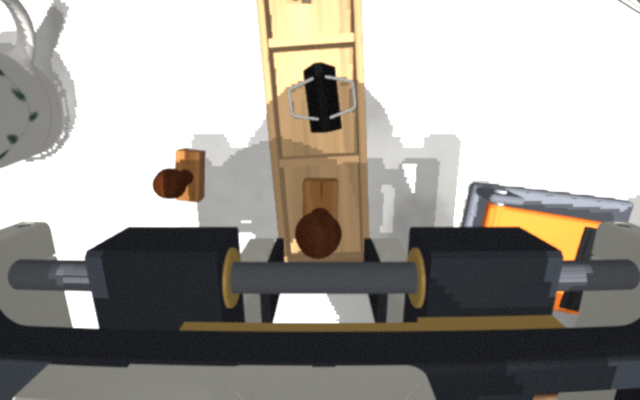

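The knob is at (318,234), centred between the fingers. Going down and gripping.

Call:
arm_command(
  commands=[20,1.5,-1,0,45,20,1,0,0,45,12,0,0,0,45,0,0,0,0,0,0,0,0,0,0],
)

```text
clock: 6.98
tool_pos: [0.625, 0.0697, 0.0351]
orientation: [-166.9, 88.7, 13.2]
force: [0.2, -0.8, 0.2]
opening: 0.0248
```

Call:
arm_command(
  commands=[0,0,0,0,0,-10,0,0,0,0,-20,0,0,0,0,-30,0,0,0,0,-30,0,0,0,0],
)

```text
clock: 7.6
tool_pos: [0.6222, 0.0689, 0.1293]
orientation: [-167.6, 88.7, 12.5]
force: [0.2, -0.3, -1.3]
opening: 0.0249
```

```bash
python3 - <<'E'
from h import *
togo([.55,.02,.10],180)
E
```

```text
tcp [0.6222 0.0689 0.1293] shift [27.5 49.  72.9] axes x,y,z: [[0.022, 0.005, -1.0], [0.001, -1.0, -0.005], [-1.0, -0.001, -0.022]] j [ 24.3  19.6 -14.3   0.3 -54.8 -24.4] t 7.6
turn 0.07836624462913733
```

Call:
arm_command(
  commands=[0,15,18,0,0,0,15,18,0,0,0,15,17,0,0,10,14,15,-1,0,15,0,0,-1,0],
)

```text
clock: 8.22
tool_pos: [0.5571, 0.0095, 0.1116]
orientation: [-167.7, 87.9, 14.5]
force: [-0.1, 0.2, -0.6]
opening: 0.0247
```

```bash
python3 - <<'E'
from h import *
togo([.555,.01,.031],183)
s=snapshot("scene");cv2.imwrite("pics/s2.png",cv2.resize(s["frame"][150:330,190:440],None,fx=3,fy=3))
E
```

```text
tcp [0.5571 0.0095 0.1116] shift [80.5  0.   5. ] axes x,y,z: [[0.036, 0.009, -0.999], [0.038, -0.999, -0.008], [-0.999, -0.038, -0.036]] j [ 21.3  14.3 -24.9   0.3 -48.7 -19.3] t 8.225
turn -0.8018781787298224
```

View pics/s2.png

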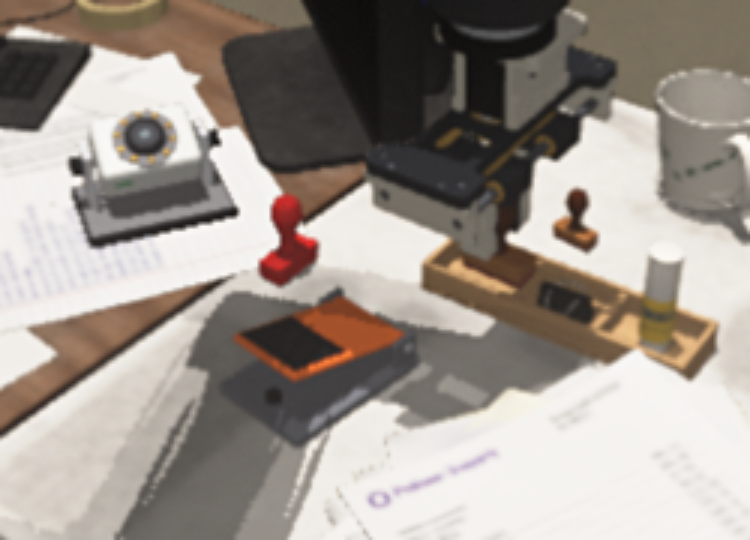

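The paddle is up and the stamp is held, at about (510,255) in the crop. I'll set it down in front of the caddy so I can regrip it along its long side.

Call:
arm_command(
  commands=[30,0,2,-0.4,0,25,0,2,-0.4,0,15,0,1,0,0,8,0,0,0,0,3,0,0,0,0],
)

```text
clock: 8.9
tool_pos: [0.5599, 0.0123, 0.0293]
orientation: [-170.3, 87.7, 12.9]
force: [-2.8, -1.6, 21.6]
opening: 0.0252
```

```bash
python3 - <<'E'
from h import *
togo([.555,.01,.031],183); print(get_obs()["force"])
E
```

```text
tcp [0.5599 0.0123 0.0293] shift [-1.9  2.   5. ] axes x,y,z: [[0.04, 0.009, -0.999], [0.056, -0.998, -0.007], [-0.998, -0.056, -0.04]] j [ 21.5  20.6 -29.6   0.6 -37.5 -18.8] t 8.9
turn 0.20711591623208392
[-2.76240612 -1.56478501 21.6443426 ]
```

Call:
arm_command(
  commands=[-1,0,0,0,45,0,0,0,0,45,0,0,0,0,45,-4,0,0,-10,45,0,0,0,-10.5,45],
)

```text
clock: 9.52
tool_pos: [0.5615, 0.013, 0.036]
orientation: [169.0, 87.5, 13.2]
force: [-0.0, -0.7, -0.6]
opening: 0.0394
```

Call:
arm_command(
  commands=[0,0,0,-10.5,45,0,0,0,-10.5,45,0,0,0,-10.5,45,0,0,0,-10.5,45,0,0,0,-10.5,45],
)

```text
clock: 10.15
tool_pos: [0.5614, 0.0131, 0.0362]
orientation: [115.5, 87.5, 13.4]
force: [-0.2, -0.0, -0.1]
opening: 0.0394
```

```bash
python3 - <<'E'
from h import *
togo([.56,.0123,.031],273)
E
```

```text
tcp [0.5614 0.0131 0.0362] shift [ 5.2 -1.4  1.1] axes x,y,z: [[0.043, 0.01, -0.999], [0.977, -0.209, 0.04], [-0.208, -0.978, -0.019]] j [ 21.6  20.1 -29.2   0.6 -38.2  56. ] t 10.15
turn -15.050415612009402
```

Call:
arm_command(
  commands=[0,0,0,-8,45,3,-1,1,-7,45,0,0,0,0,45],
)

```text
clock: 10.52
tool_pos: [0.5606, 0.0121, 0.0351]
orientation: [98.7, 87.5, 12.4]
force: [-0.4, -0.4, 0.6]
opening: 0.0393
```

```bash
python3 - <<'E'
from h import *
togo([.56,.0123,.031],273)
s=snapshot("wrist");cv2.imwrite("pics/w4.png",cv2.convertScaleAbs(s["frame"],alpha=1.4))
E
```

```text
tcp [0.5606 0.0121 0.0351] shift [ 4.1 -0.7 -0.2] axes x,y,z: [[0.043, 0.009, -0.999], [0.997, 0.063, 0.044], [0.064, -0.998, -0.007]] j [ 21.5  20.1 -29.4   0.7 -38.   71.6] t 10.525
turn 0.6401569857276002
```

View pics/w4.png

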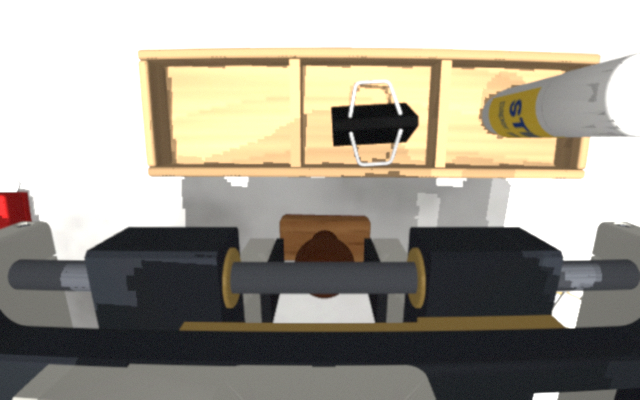

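The stamp is centred between the jaws at (324,255) and parallel to the caddy, whose front rim is at row ~176. Next I grip it and measure the rim.

Call:
arm_command(
  commands=[2,-0.5,0,0,45,0,0,0,0,0,0,0,0,0,0,0,0,0,0,0,-3,0,0,0,0],
)

```text
clock: 11.2
tool_pos: [0.5604, 0.0119, 0.0376]
orientation: [97.9, 87.4, 11.4]
force: [0.3, 0.5, -0.2]
opening: 0.0248
```

```bash
python3 - <<'E'
from h import *
togo([.6,.0123,.036],273)
s=snapshot("wrist");f=s["frame"];cv2.imwrite("pics/w5.png",f)
hsv=cv2.cvtColor(f,cv2.COLOR_BGR2HSV)
for u in (230,260,324,400,430): # lowest saturated (wood) pixel above row 215
    col=hsv[100:205,u,1].astype(int); r=100+np.where(col>60)[0].max(); print(u,r,onz(s,[(u,r+.5)],.026).round(4),f[r-2:r+3,u].tolist())
E
```

```text
tcp [0.5604 0.0119 0.0376] shift [ 3.3 39.4  2.1] axes x,y,z: [[0.044, 0.009, -0.999], [0.997, 0.061, 0.044], [0.061, -0.998, -0.006]] j [ 21.6  19.9 -29.4   0.7 -38.3  71.4] t 11.2
turn 0.507369345306742
230 175 [[0.5957 0.0629 0.026 ]] [[109, 150, 184], [106, 143, 174], [123, 147, 169], [169, 178, 186], [201, 206, 208]]
260 175 [[0.5966 0.0475 0.026 ]] [[108, 149, 184], [107, 143, 176], [124, 148, 171], [168, 177, 183], [195, 200, 203]]
324 175 [[0.5986 0.0149 0.026 ]] [[110, 152, 186], [106, 146, 178], [117, 145, 169], [148, 159, 168], [166, 170, 172]]
400 175 [[ 0.601  -0.0237  0.026 ]] [[101, 139, 173], [75, 103, 127], [66, 83, 98], [83, 91, 98], [98, 100, 102]]
430 175 [[ 0.602  -0.0391  0.026 ]] [[129, 178, 219], [121, 167, 205], [110, 145, 172], [140, 152, 163], [179, 184, 187]]
```

Call:
arm_command(
  commands=[1,22,0,0,0,0,6,0,0,0,0.4,5,0,0,0,0.4,5,0,0,0,0.2,5,0,0,0],
)

```text
clock: 11.88
tool_pos: [0.6003, 0.0137, 0.0364]
orientation: [98.4, 87.8, 11.8]
force: [-3.9, -0.5, 0.2]
opening: 0.0244
```

```bash
python3 - <<'E'
from h import *
togo([.6034,.0140,.0376],273); o=get_obs();print(o["force"],o["moment"],o["opening"])
E
```

```text
tcp [0.6003 0.0137 0.0364] shift [-1.1  3.1 -0.1] axes x,y,z: [[0.037, 0.008, -0.999], [0.997, 0.06, 0.038], [0.06, -0.998, -0.006]] j [ 20.1  23.2 -23.8   0.5 -40.9  72.9] t 11.875
turn 0.4404867287182981
[-3.89638852 -0.53391323  0.19905966] [-0.0161642   1.30729358  0.02717558] 0.024404667158684692
```

Call:
arm_command(
  commands=[-1,3,0,0,0,0,1.5,0,0,0,0,0,0,0,0,-5,-8,0,0,0,-40,-10,0,0,0],
)

```text
clock: 12.5
tool_pos: [0.584, 0.0123, 0.0801]
orientation: [97.7, 88.0, 11.2]
force: [1.2, 0.0, -0.5]
opening: 0.0249
```

Call:
arm_command(
  commands=[-50,-15,0,0,0,-50,-15,0,0,0,-50,0,0,0,0,0,0,0,0,0],
)

```text
clock: 13.0
tool_pos: [0.5503, 0.0101, 0.2408]
orientation: [98.2, 87.1, 11.7]
force: [-0.5, 0.8, -1.7]
opening: 0.025
```

```bash
python3 - <<'E'
from h import *
togo([.5095,.2984,.21],148.5-180)
s=snapshot("scene");t=snapshot("top")
p,R,o=tool();g=p-.019*R[:,0]
a=[]
for n in(s,t):
  u=proj(n,g)[0].astype(int);print(u);a.append(cv2.resize(n["frame"][max(u[1]-30,0):u[1]+70,u[0]-50:u[0]+50],(400,400),interpolation=cv2.INTER_CUBIC))
cv2.imwrite("pics/tilt.png",cv2.convertScaleAbs(np.hstack(a),alpha=1.3))
E
```

```text
tcp [0.5503 0.0101 0.2408] shift [  31.7  -24.7 -290. ] axes x,y,z: [[0.05, 0.01, -0.999], [0.997, 0.061, 0.05], [0.061, -0.998, -0.007]] j [ 21.8   6.5 -16.4   0.6 -64.3  71.5] t 13.0
turn -54.9509444593364
[353 172]
[375 195]
```

View pics/tilt.png

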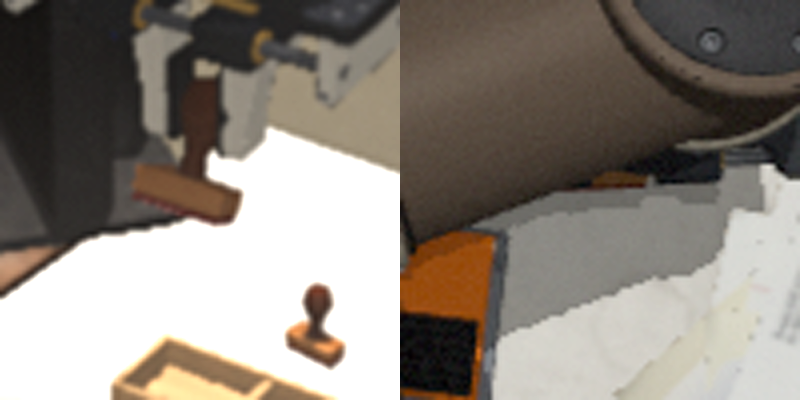

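The stamp is held tilted, with the block at crop (135-240, 165-222). I'll compare its corners with the predicted ones for a few tilts.

```bash
cat >> h.py <<'E'
def corners(th,L=.0535,g=None,R=None):
    "block corners of the gripped stamp, leaning by th from vertical along tool +y"
    if g is None: p,R,_=tool(); g=p-.019*R[:,0]
    y=R[:,2]; y=y-[0,0,y[2]]; y/=np.linalg.norm(y); n=np.cross(y,[0,0,1]); n*=np.sign(n@R[:,1])
    a=np.sin(th)*n+np.cos(th)*np.array([0,0,1]); x=np.cross(y,a); f=g-L*a
    return f,a,y,{(i,j,k):f+.012*i*x+.025*j*y+.018*k*a for i in(-1,1) for j in(-1,1) for k in(0,1)}
E
python3 - <<'E'
from h import *
s=snapshot("scene")
for th in(.25,.35,.45,.55,.65):
    f,a,y,c=corners(th); print(th,{k:((proj(s,v)[0]-[303,142])*4).round().astype(int).tolist() for k,v in c.items()})
E
```

```text
0.25 {(-1, -1, 0): [155, 206], (-1, -1, 1): [160, 173], (-1, 1, 0): [241, 236], (-1, 1, 1): [247, 202], (1, -1, 0): [130, 217], (1, -1, 1): [135, 183], (1, 1, 0): [217, 247], (1, 1, 1): [222, 212]}
0.35 {(-1, -1, 0): [150, 210], (-1, -1, 1): [156, 176], (-1, 1, 0): [235, 240], (-1, 1, 1): [243, 205], (1, -1, 0): [125, 216], (1, -1, 1): [131, 181], (1, 1, 0): [212, 247], (1, 1, 1): [219, 211]}
0.45 {(-1, -1, 0): [144, 214], (-1, -1, 1): [152, 179], (-1, 1, 0): [230, 243], (-1, 1, 1): [239, 208], (1, -1, 0): [119, 215], (1, -1, 1): [128, 180], (1, 1, 0): [207, 246], (1, 1, 1): [216, 209]}
0.55 {(-1, -1, 0): [138, 216], (-1, -1, 1): [148, 181], (-1, 1, 0): [224, 246], (-1, 1, 1): [235, 210], (1, -1, 0): [115, 212], (1, -1, 1): [125, 177], (1, 1, 0): [202, 243], (1, 1, 1): [213, 207]}
0.65 {(-1, -1, 0): [132, 217], (-1, -1, 1): [144, 182], (-1, 1, 0): [219, 247], (-1, 1, 1): [231, 212], (1, -1, 0): [110, 209], (1, -1, 1): [123, 174], (1, 1, 0): [198, 239], (1, 1, 1): [211, 203]}
```

```bash
python3 - <<'E'
from h import *
s=snapshot("scene");f=s["frame"]
hsv=cv2.cvtColor(f,cv2.COLOR_BGR2HSV)
c=f[178:204,330:368]
h=hsv[178:204,330:368]
for r in range(26): print(178+r," ".join("%3d/%3d"%(h[r,k,1],h[r,k,2]) for k in range(0,38,2)))
togo([0.55,.01,.24])
E
```

```text
178  25/ 31  28/ 37  28/ 36  17/ 30  24/ 42  30/ 77  32/103  28/ 54  35/ 36  93/ 44 117/ 48 117/ 48 122/ 50  85/ 42  30/110  30/118  33/117  33/107  34/105
179  32/ 32  22/ 35  23/ 33  25/ 31  19/ 40  26/ 59  25/ 72  24/ 42  52/ 64  70/ 55 120/ 49 120/ 51 120/ 49  85/ 39  30/111  31/116  33/116  33/107  32/105
180  31/ 33  22/ 35  29/ 35  29/ 35  26/ 50  26/ 58  26/ 58  31/ 50  53/ 86  68/ 71 125/ 47 120/ 51 122/ 46  77/ 43  33/109  33/117  31/115  33/108  32/105
181  31/ 33  24/ 43  24/ 42  26/ 49  26/ 60  30/ 59  29/ 61  26/ 60  43/ 83  59/104 119/ 47 120/ 49 114/ 47  39/ 85  31/106  31/117  33/115  34/105  28/126
182  34/ 37  26/ 58  26/ 58  29/ 61  31/ 66  29/ 61  25/ 62  28/ 63  35/ 72  59/104 117/ 48 125/ 49  78/ 69  24/149  30/101  33/116  31/114  30/109  23/181
183  28/ 36  26/ 60  25/ 61  31/ 66  23/ 66  28/ 64  28/ 63  29/ 62  27/ 65  69/ 67 125/ 51 122/ 48  44/110  22/187  32/103  32/110  33/109  28/138  17/226
184  21/ 36  30/ 60  30/ 60  23/ 66  23/ 66  23/ 66  24/ 65  24/ 63  24/ 64  85/ 48 118/ 52 127/ 46  37/146  18/227  24/160  28/146  32/118  24/192  12/238
185  35/
[... 2435 characters left out ...]
/ 85 130/ 63  90/ 79  48/128   8/245  10/241  10/240
201  20/213  21/211  20/218  16/236  16/235  13/234  12/235  11/235  10/238  10/239  14/237  23/226  38/169  43/135  40/166  32/194   7/243  10/240  11/240
202  17/234  17/234  15/234  12/233  13/233  11/235  11/235  11/236  11/238  10/237  10/237  12/239  18/238  17/235  18/239  14/237   9/240  10/240  10/240
203  14/233  13/233  11/234  12/234  11/233  11/235  10/236  11/237  10/237  10/236  10/236  11/237   9/239   7/240   8/241  10/240  10/239  11/239  11/240
tcp [0.5473 0.0095 0.2341] shift [-5.8  3.  -0.4] axes x,y,z: [[0.038, 0.008, -0.999], [0.997, 0.06, 0.038], [0.06, -0.998, -0.005]] j [ 21.8   6.9 -16.8   0.5 -64.2  71.5] t 13.2
```

```bash
python3 - <<'E'
from h import *
s=snapshot("scene")
for th in(-.5,-.3,0,.2,.45,.6):
  for L in (.0535,.048):
    f,a,y,c=corners(th,L); print(th,L,{k:proj(s,v)[0].round(1).tolist() for k,v in c.items()},"ax",proj(s,[f+.018*a,f+.05*a]).round(1).tolist())
togo([.55,.01,.24])
E
```

```text
-0.5 0.0535 {(-1, -1, 0): [351.9, 180.5], (-1, -1, 1): [349.8, 175.5], (-1, 1, 0): [373.1, 187.4], (-1, 1, 1): [371.2, 182.4], (1, -1, 0): [346.3, 189.7], (1, -1, 1): [344.1, 184.9], (1, 1, 0): [367.6, 196.9], (1, 1, 1): [365.6, 192.0]} ax [[357.6, 183.6], [353.8, 174.5]]
-0.5 0.048 {(-1, -1, 0): [351.2, 179.0], (-1, -1, 1): [349.1, 174.0], (-1, 1, 0): [372.6, 185.9], (-1, 1, 1): [370.7, 180.8], (1, -1, 0): [345.6, 188.3], (1, -1, 1): [343.4, 183.3], (1, 1, 0): [367.0, 195.4], (1, 1, 1): [365.0, 190.5]} ax [[356.9, 182.1], [353.1, 172.9]]
-0.3 0.0535 {(-1, -1, 0): [349.5, 185.0], (-1, -1, 1): [348.2, 178.8], (-1, 1, 0): [370.8, 192.0], (-1, 1, 1): [369.7, 185.8], (1, -1, 0): [343.4, 192.9], (1, -1, 1): [342.1, 186.7], (1, 1, 0): [364.8, 200.2], (1, 1, 1): [363.7, 193.9]} ax [[355.8, 186.2], [353.6, 174.7]]
-0.3 0.048 {(-1, -1, 0): [349.1, 183.1], (-1, -1, 1): [347.8, 176.9], (-1, 1, 0): [370.5, 190.1], (-1, 1, 1): [369.4, 183.8], (1, -1, 0): [343.0, 191.0], (1, -1, 1): [341.6, 184.8], (1, 1, 0): [364.5, 198.3], (1, 1, 1): [363.3, 192.0]} ax [[355.4, 184.3], [353.2, 172.7]]
0 0.0535 {
[... 1640 characters left out ...]
: [336.7, 196.7], (-1, -1, 1): [339.6, 188.1], (-1, 1, 0): [358.3, 204.3], (-1, 1, 1): [361.3, 195.4], (1, -1, 0): [331.1, 195.3], (1, -1, 1): [334.0, 186.5], (1, 1, 0): [353.1, 203.0], (1, 1, 1): [356.0, 193.9]} ax [[347.6, 190.9], [352.8, 175.2]]
0.6 0.048 {(-1, -1, 0): [337.6, 194.1], (-1, -1, 1): [340.4, 185.4], (-1, 1, 0): [359.2, 201.6], (-1, 1, 1): [362.2, 192.7], (1, -1, 0): [332.0, 192.6], (1, -1, 1): [334.9, 183.8], (1, 1, 0): [354.0, 200.2], (1, 1, 1): [356.9, 191.2]} ax [[348.5, 188.2], [353.6, 172.5]]
tcp [0.5472 0.0094 0.2336] shift [-6.2  3.1 -0.5] axes x,y,z: [[0.037, 0.007, -0.999], [0.997, 0.06, 0.037], [0.06, -0.998, -0.005]] j [ 21.8   6.9 -16.8   0.5 -64.2  71.5] t 13.25
```

The outline fits a tilt of about 0.45-0.5 rad with the grip about 50 mm above the face. Next I turn by 125° here, away from the monitor.

Call:
arm_command(
  commands=[0,-8,0,10.5,0,0,-8,0,10.5,0,0,-8,0,10.5,0,0,0,0,10.5,0,0,0,0,10.5,0],
)

```text
clock: 13.88
tool_pos: [0.5209, 0.0116, 0.2252]
orientation: [145.7, 88.5, 5.4]
force: [0.2, 0.5, -1.3]
opening: 0.0246
```

Call:
arm_command(
  commands=[0,0,0,10.5,0,0,0,0,10.5,0,0,0,0,10.5,0,0,0,0,10.5,0,0,0,0,10.5,0],
)

```text
clock: 14.5
tool_pos: [0.5188, 0.0107, 0.2174]
orientation: [-177.2, 89.2, -11.2]
force: [1.2, -0.9, -0.7]
opening: 0.0249
```

Call:
arm_command(
  commands=[0,0,0,10.5,0,0,0,0,9,0,0,0,0,0,0],
)

```text
clock: 14.88
tool_pos: [0.5176, 0.0102, 0.2129]
orientation: [170.0, 89.5, -44.1]
force: [0.1, -0.6, -0.7]
opening: 0.0249
```

```bash
python3 - <<'E'
from h import *
togo([.49,.18,.25],148.5)
togo([.51,.298,.22],148.5)
E
```

```text
tcp [0.5176 0.0102 0.2129] shift [ -38.2 -125.2  117.7] axes x,y,z: [[0.006, -0.005, -1.0], [-0.56, -0.828, 0.001], [-0.828, 0.56, -0.008]] j [ 23.2   6.  -20.6   0.5 -63.2 -57.5] t 14.875
turn -2.5772015313262386
tcp [0.5176 0.0102 0.2129] shift [  -8.7 -234.1  167.5] axes x,y,z: [[0.006, -0.005, -1.0], [-0.56, -0.828, 0.001], [-0.828, 0.56, -0.008]] j [ 23.2   6.  -20.6   0.5 -63.2 -57.5] t 14.875
turn -2.5772015313262386
```

Call:
arm_command(
  commands=[-14,-42,40,-1.3,0,-14,-42,40,-1.3,0,-12,-41,38,0,0],
)

```text
clock: 15.25
tool_pos: [0.4845, 0.1795, 0.249]
orientation: [122.3, 89.5, -88.8]
force: [2.9, 1.0, -1.0]
opening: 0.0249
```

```bash
python3 - <<'E'
from h import *
togo([.51,.298,.215],148.5)
E
```

```text
tcp [0.4845 0.1795 0.249 ] shift [  32.9 -115.    39.5] axes x,y,z: [[0.0, -0.009, -1.0], [-0.517, -0.856, 0.008], [-0.856, 0.516, -0.005]] j [ 42.4   4.8 -17.1   0.4 -68.5 -73.7] t 15.25
turn 0.40004778068792746
```

Call:
arm_command(
  commands=[0,-39,13,0,0,8,-38,13,0,0,15,-38,13,0,0,0,0,0,0,0],
)

```text
clock: 15.75
tool_pos: [0.5091, 0.3057, 0.2223]
orientation: [117.0, 89.4, -92.8]
force: [-0.6, -0.9, 0.5]
opening: 0.0251
```

```bash
python3 - <<'E'
from h import *
togo([.51,.298,.1915],148.5)
s=snapshot("scene");f=s["frame"];p,R,o=tool()
for th in(.25,.45,.65):
    F,a,y,c=corners(th,.0505);print(th,{k:proj(s,v)[0].round(1).tolist() for k,v in c.items()})
t=snapshot("top"); print("lens now px top/scene",proj(t,[.5435,.354,.075]),proj(s,[.5435,.354,.075]))
u=proj(s,p)[0].astype(int);print(u)
b=f[u[1]-60:u[1]+90,u[0]-75:u[0]+75];b=cv2.resize(b,(600,600),interpolation=cv2.INTER_CUBIC)
cv2.imwrite("pics/near.png",cv2.convertScaleAbs(b,alpha=1.3))
E
```

```text
tcp [0.5091 0.3057 0.2223] shift [30.9  5.9 -4.4] axes x,y,z: [[-0.001, -0.011, -1.0], [-0.497, -0.868, 0.01], [-0.868, 0.497, -0.005]] j [ 50.1  13.3 -10.2   0.4 -67.  -80.1] t 15.75
turn 1.6859060418001093
0.25 {(-1, -1, 0): [247.4, 163.6], (-1, -1, 1): [247.1, 157.7], (-1, 1, 0): [226.0, 167.9], (-1, 1, 1): [225.5, 161.9], (1, -1, 0): [244.6, 157.0], (1, -1, 1): [244.4, 151.1], (1, 1, 0): [223.5, 161.2], (1, 1, 1): [223.0, 155.2]}
0.45 {(-1, -1, 0): [246.2, 161.2], (-1, -1, 1): [246.4, 156.4], (-1, 1, 0): [225.0, 165.4], (-1, 1, 1): [224.8, 160.6], (1, -1, 0): [243.5, 153.3], (1, -1, 1): [243.6, 148.4], (1, 1, 0): [222.4, 157.4], (1, 1, 1): [222.3, 152.5]}
0.65 {(-1, -1, 0): [245.0, 158.2], (-1, -1, 1): [245.6, 154.6], (-1, 1, 0): [223.9, 162.3], (-1, 1, 1): [224.1, 158.8], (1, -1, 0): [242.4, 149.2], (1, -1, 1): [242.9, 145.5], (1, 1, 0): [221.4, 153.2], (1, 1, 1): [221.6, 149.6]}
lens now px top/scene [[229.21988723 208.18632735]] [[238.25562155 195.69575404]]
[235 153]
```

View pics/near.png

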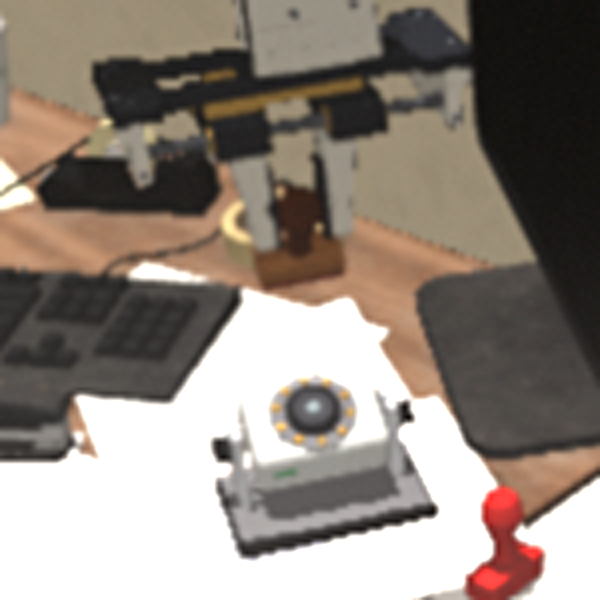

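The block's bottom edge runs (225.5,165)-(246,161) in the full picture. The 0.45 rad tilt predicts (225,165.4)-(246.2,161.2), so it fits. Final lowering.

Call:
arm_command(
  commands=[10,3,-2,1.5,0,10,3,-2,0,0,7,0,0,0,0,2,0,0,0,0],
)

```text
clock: 16.35
tool_pos: [0.5097, 0.2933, 0.194]
orientation: [130.1, 89.5, -81.4]
force: [0.9, 0.2, -0.5]
opening: 0.0251
```

```bash
cat > chk.py <<'E'
from h import *
for _ in range(4): s=snapshot("scene")
togo([.51,.298,.1915],148.5)
C=np.array([.5435,.354,.075]);yc=np.array([np.cos(np.radians(148.5)),np.sin(np.radians(148.5)),0]);fr=np.array([-.522,-.853,0])
zc=np.sin(.45)*fr+np.cos(.45)*np.array([0,0,1]);xc=np.cross(yc,zc)
for th in(.35,.45,.55):
    F,a,y,c=corners(th,.0505);d=F-C
    print(th,"x,y,z mm",[round(float(d@v)*1000,1) for v in(xc,yc,zc)],"ang",np.arccos(a@zc).round(3),np.arccos(abs(y@yc)).round(3),{k:proj(s,v)[0].round(1).tolist() for k,v in c.items() if k[0]<0})
h=cv2.cvtColor(s["frame"],cv2.COLOR_BGR2HSV);m=cv2.inRange(h,(0,100,40),(20,255,130))[160:195,215:255]
k=cv2.connectedComponentsWithStats(m)
for q in k[2][1:]:
    if q[4]>20: print("blob",q+[215,160,0,0,0])
for u in(230,235,240,243): print(u,160+np.where(m[:,u-215])[0].max() if m[:,u-215].any() else None)
o=get_obs();print(o["qvel"].round(2),o["force"],o["opening"])
E
python3 chk.py
```

```text
tcp [0.51   0.294  0.1948] shift [ 3.3 -3.4  2.1] axes x,y,z: [[0.002, -0.009, -1.0], [-0.523, -0.852, 0.006], [-0.852, 0.523, -0.006]] j [ 49.3  13.9 -13.3   0.5 -63.2 -81. ] t 16.55
turn -0.03508225102265783
0.35 x,y,z mm [-6.4, -2.7, 104.5] ang 0.1 0.001 {(-1, -1, 0): [251.6, 174.6], (-1, -1, 1): [251.6, 169.4], (-1, 1, 0): [230.4, 178.7], (-1, 1, 1): [230.0, 173.5]}
0.45 x,y,z mm [-1.3, -2.7, 104.3] ang nan 0.001 {(-1, -1, 0): [251.1, 173.3], (-1, -1, 1): [251.2, 168.7], (-1, 1, 0): [229.9, 177.3], (-1, 1, 1): [229.7, 172.7]}
0.55 x,y,z mm [3.7, -2.7, 104.5] ang 0.1 0.001 {(-1, -1, 0): [250.5, 171.8], (-1, -1, 1): [250.8, 167.8], (-1, 1, 0): [229.4, 175.8], (-1, 1, 1): [229.4, 171.8]}
blob [230 160  23  16 232]
230 170
235 175
240 174
243 173
[ 0.15 -0.05  0.27 -0.06 -0.03 -0.05] [-1.58824493  0.58986846 -0.31470273] 0.02507164638234128chk.py:8: RuntimeWarning: invalid value encountered in arccos
  print(th,"x,y,z mm",[round(float(d@v)*1000,1) for v in(xc,yc,zc)],"ang",np.arccos(a@zc).round(3),np.arccos(abs(y@yc)).round(3),{k:proj(s,v)[0].round(1).tolist() for k,v in c.items() if k[0]<0})
```

The estimate is well inside every tolerance: offset (-1, -3, 104) mm and angle error of about 0.1 rad or less. Handing in.

```bash
python3 - <<'E'
from h import *
print(close_job()); o=get_obs(); print(o["tool_pos"],o["opening"],o["clock"])
E
```

```text
the job is handed in; nothing more can be done
None
the job is handed in; nothing more can be done
```

I pressed the paddle to its stop, let it spring back, and took the large wooden stamp out of the caddy. The job is handed in with the stamp held over the lens; no verdict came back.

The moves could not tilt the gripper. I set the stamp down in front of the caddy, regripped it across its long side, and pushed it against the caddy's outer wall to tilt it in the grip. I then carried it to the camera.

**Last checks:**
- **Stamp pose:** the face centre was about (-1, -3, 104) mm from the lens in the camera's axes. The tilt read 0.45 rad with an uncertainty of about 0.1, and the long side was aligned with the front edge. These come from the arm's pose, my measured camera position and the block's outline in the scene picture, all well inside tolerance.
- **Grip and motion:** the fingers were 25 mm apart on the handle and the arm was nearly still.
- **Time:** the clock stood at about 16.6 s of the 45 s allowed.
- **Paddle:** it was seen back up after the press, while the stamp was held.
- **Glue stick and clip:** both were last seen standing in the caddy just before the tilting push. I did not look at them again at the end.

**What did not go cleanly:**
- **First press:** it reached 56 N, then the tool crept up off the stop. I pressed again and held it there to make sure of the 0.2 s.
- **Drift:** the arm sagged about 1 mm per step while holding. I allowed for that at the end.

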